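# Pressurise the filtration vessel and open its outlet

### The job

Start the filtration run on the steel pressure rig: with your fingertips press the black pump knob on the lid right down in steady strokes, letting it spring right up each time, until the green indicator pin beside it stands fully out of its brass gland. Only then push the blue outlet lever round until it lies in line with the pipe (open). Grip nothing, keep off the pin itself, do not shift or lift the rig, and leave the things around it where they are.

Things in the scene. Friction and masses are not known exactly. Their poses are not given: they have to be found in the camera images.
- rig: steel pressure-filtration rig, loose, 6 kg: base plate 190 x 330 mm (x, y) with a round vessel (flange 140 mm wide, lid top 180 mm above the bench) and, joined to it by an outlet pipe with a brass ball valve, a 90 mm disc filter on a post. Origin: centre of the plate's underside, on the bench. z up; pump at (0, 75) mm, valve stem at (0, -40), filter at (0, -108); the pipe runs along y
- knob_top (a point): middle of the black domed top of the pump knob on the vessel's lid (knob 51 mm wide with a red rim, 20 mm thick), 265 mm above the bench with the knob up; it moves with the knob
- pump (a joint): travel of the pump knob, m: 0 = up, grows as it is pressed straight down, stop at 0.026. Spring: about 4.5 N at the top, 12 N at the stop; it returns by itself when released. A full, steady stroke (to the stop in 0.3 s or longer, then all the way up) raises the pin about 4 mm; a short or jabbed one 1 to 2 mm
- knob_rim: the red rim round the side of the pump knob, 51 mm wide, 7.5 mm high; origin at the top of the knob, on its axis. Pressing on the dome does not touch it; squeezing the knob from the sides does
- pin (a joint): how far the pressure-indicator pin stands out, m: 0 = down, 0.0285 = its upper stop. It starts anywhere from 0 to 0.009, rises in steps with the pump strokes and stays; fully out is 0.0245 or more; it ends near 0.0275, and more strokes then change nothing
- pin_top (a point): middle of the top of the indicator pin: green, 10 mm wide, red cap 14 mm wide, white band at its foot. It rises out of a brass gland on the lid, 46 mm from the pump's axis on the rig's +x side. Gland top: 194 mm above the bench. Down, the cap sits on the gland, its top at 199 mm; fully out, the whole white band (4.5 mm) stands above the gland and the top is at 223 to 227 mm
- outlet (a joint): angle of the outlet valve's lever, rad: 0 = shut, lever across the pipe, pointing to the rig's -x side; 1.571 = open, at its stop, lever in line with the pipe, pointing over the filter (rig -y). It turns about the vertical stem, counter-clockwise from above to open, and stays where it is left; takes about 1.7 N at 48 mm from the stem. It starts at 0 to 0.12
- valve_stem (a point): axis of the valve lever, at the lever's mid height, 238 mm above the bench
- lever_end (a point): point in the lever's blue sleeve, 55 mm from the stem, at mid height and mid width. The sleeve reaches from 21 to 65 mm from the stem, is 12 mm wide and 14 mm high (231 to 245 mm above the bench); the space below it is free down to the pipe (top 212 mm)
- beaker: clear glass beaker, 72 mm wide, 78 mm tall, standing on the rig's base plate under the filter's outlet; a bystander. Origin: centre of its underside
- tips_blue: blue pipette-tip box, 88 x 123 x 69 mm, on the bench beside the rig; a bystander. Origin: centre of its underside
- media_bottle: clear glass bottle with orange cap, 72 mm wide, 165 mm tall; a bystander. Origin: centre of its underside
- buffer_bottle: amber glass bottle with blue cap, 60 mm wide, 135 mm tall; a bystander. Origin: centre of its underside
- filter_case: flat round white case of filter discs with clear cover, 104 mm wide, 22 mm tall; a bystander. Origin: centre of its underside
- flask: conical flask with orange stopper, 80 mm wide, 130 mm tall; a bystander. Origin: centre of its underside
- wrench: dark steel double-ended spanner, 165 x 30 x 8 mm, lying on the bench; a bystander. Origin: centre of its underside

How it is judged:
By the outcome, as a careful person would: the job done as asked, in the order asked, and still so for the second after the job is handed in, with the robot touching nothing.
It also fails if it takes over 58 s, if anything falls off the work surface, if the arm or the gripper's body presses on something with over 40 N, if the wrist force passes 120 N, or if a joint passes its speed limit or range.

### The arm

A 7-joint arm with a two-finger parallel gripper is mounted at the origin on the work surface. World frame = base frame: x ahead of the robot, y to its left, z up, the work surface at z = 0. Lengths are in m, angles in rad, forces in N, time in s.
With the tool pointing down it reaches from about 0.4 to 0.875 m from the base axis. Payload 6.5 kg.
Tool frame: the origin (TCP) lies at the very end of the fingers, on their centre line; the grasp point (between the pads) lies 19 mm behind it; z points along the fingers, y is the line along which they close (so a half turn about z gives the same grasp; the last joint's range is limited). The gripper opens to 88 mm and grips with 3 to 60 N. Pads are 18 mm wide; open, the fingers measure 123 mm over their backs; the gripper's body (75 mm by 187 mm) begins 45 mm behind the grasp point.
Start: joints at [1.177, 0.536, -0.004, 1.538, 0.003, 1.067, -0.071], TCP at [0.209, -0.615, 0.239] pointing down, gripper open.
Joint ranges: [-2.7, 2.7], [-0.37, 2.16], [-1.27, 1.26], [0.24, 2.4], [-1.31, 4.45], [0.19, 1.91], [-2.76, 2.76]. Speed limits (rad/s): [2.39, 2.39, 3.14, 3.14, 3.14, 3.14, 3.14].

### API

Orientations are given as a 3x3 rotation matrix whose columns are the frame's x, y, z axes.
In Python, from cell import telemetry, eyes, env gives the robot as it stands.
- The arm moves only by the tool step_arm, never from a script. Its argument "motion" is a list of rows, each a list of 6 numbers: the shift along the tool's x, y, z as a fraction of full scale, then the turn, a rotation vector about the tool's x, y, z as a fraction of full scale. A call has 1 to 5 rows; each row is the pose to reach, as a shift and turn from the pose commanded when the call began, along the tool's axes at that moment; what a row does not reach only later rows make up. Full scale, the value 1, is 30 cm for a shift and 90 degrees for a turn. A row lasts 1/12 s, in which the tool goes at most 41.7 mm and 7.16 degrees, less where a joint would pass 70% of its speed; a pose out of reach is approached as far as the arm can. A call with a number of a shift or a turn outside -1 to 1 is refused whole. A call with a gripper value outside its range is refused whole. "hand" is the opening, from -1 (shut) to 1 (fully open), set as the call begins (left out, the last holds). The fingers move at their own pace and stop on an object; "newtons" is the grip in N (left out, the last holds). Time passes only in rows, so rows that repeat a pose let the fingers close. It gives the time, the measured TCP pose, the force, the opening and the grip force at its end, in the units of the state.
- telemetry.sense(): the state, without advancing time (a new reading comes with each control period).
- eyes.read_camera(name): name is "side" or "top"; returns the picture (400x640x3 uint8, red, green, blue); there is no depth.
- eyes.camera_info(name): a dict with "fx", "fy", "cx", "cy" (pixels), "cam_to_world" (4x4, takes a point from camera to world coordinates). Camera axes: x right, y up, looking along -z (the intrinsics and any distortion apply to the point x, -y, -z); pixel columns grow to the right and rows downward; lengths in m; the calibration is good to about 2 mm. A picture is of the moment at which its call begins. camera_info takes no time and is no camera call.
- env.sign_off(): hands the job in; it is judged then, once.
Trained networks look in the newest picture that a camera, given by its name, has taken for a name from the list of things; names that differ only in an ending like _2 or _b are one class to them, and where a whole thing is asked for, a point or a joint stands for the part that bears it (a point fixed in the world has none). Each returns a list of dicts, best first, with "conf" (0 to 1); they miss things now and then, are a little off and sometimes report something else, mostly with a low value. They report only what shows in the picture. A call takes as long as a camera call.
- eyes.regions_of(camera, query): "mask" (400x640 bool, what is visible of it) and "uv" ([column, row] in pixels, amid what is visible of it).
- eyes.tip_of(camera, query): "uv" ([column, row] in pixels: a listed point, or the origin of a listed thing).
The state is a dict: "t": time; "q": joint angles; "joint_velocities": joint speeds; "tau": joint torques, N m; "eef_pos": TCP position; "tool_rot": TCP orientation; "wrist_force": force on the tool from outside, world axes, zero at the start; "torque": the same for the moment, N m; "opening": finger opening in m; "grip_force": force on a finger pad.
Only numpy, scipy, OpenCV 4.12 (cv2) and the standard library are available. Lean on these libraries where they do the work, as an engineer would, in place of code of your own. Each camera call takes 0.05 s, during which the arm holds its last target. There are 200 camera calls.

## Working session

There is one attempt and no reset: what is moved stays moved. The work goes in short steps, Python scripts to look and compute and a tool call to move; the robot and the scene stay as the last step left them, time stands still between calls to the robot, and variables do not carry over. Pictures are saved under pics/ and viewed, at most 10 in all, crops included, and the job is handed in when it is done.

Besides the shell and the picture viewer there is one more tool, called after "Request:" in YAML: its name, and indented under it one key for each argument. step_arm: Moves the arm, as the interface text tells. Shift numbers are shares of 30 cm and turn numbers shares of 90 degrees, none past 1 either way. Its arguments: {"type":"object","properties":{"motion":{"type":"array","items":{"type":"array","items":{"type":"number","minimum":-1,"maximum":1}}},"hand":{"type":"number"},"newtons":{"type":"number"}},"required":["motion"]}

```bash
mkdir -p pics
cat > h.py <<'E'
import numpy as np, cv2
from cell import telemetry, eyes, env
def ray(cam,uv):
    c=eyes.camera_info(cam);M=np.array(c["cam_to_world"])
    d=np.array([(uv[0]-c["cx"])/c["fx"],-(uv[1]-c["cy"])/c["fy"],-1.])
    return M[:3,3],M[:3,:3]@d
def atz(cam,uv,z):
    o,d=ray(cam,uv);return o+d*(z-o[2])/d[2]
def tri(a,b):
    (o1,d1),(o2,d2)=ray("side",a),ray("top",b)
    A=np.stack([d1,-d2],1);s=np.linalg.lstsq(A,o2-o1,rcond=None)[0]
    p,q=o1+d1*s[0],o2+d2*s[1]
    return (p+q)/2,np.linalg.norm(p-q)
def proj(cam,p):
    c=eyes.camera_info(cam);M=np.linalg.inv(np.array(c["cam_to_world"]));v=M[:3,:3]@p+M[:3,3]
    return np.array([c["cx"]+c["fx"]*v[0]/-v[2],c["cy"]-c["fy"]*v[1]/-v[2]])
def save(cam,n):
    im=eyes.read_camera(cam);cv2.imwrite(f"pics/{n}.png",im[:,:,::-1]);return im
E
python3 - <<'E'
from h import *
print({k:(np.round(v,3).tolist() if k!='t' else v) for k,v in telemetry.sense().items()})
a=save("side","s0");b=save("top","t0")
for c in("side","top"):
    i=eyes.camera_info(c);print(c,i["fx"],i["cx"],i["cy"],np.round(i["cam_to_world"],3).tolist(),[k for k in i])
for n in("knob_top","pin_top","valve_stem","lever_end","rig"):
    r={}
    for c in("side","top"):
        l=eyes.tip_of(c,n);r[c]=l[0]["uv"] if l else None;print(n,c,[(np.round(x["uv"],1).tolist(),round(x["conf"],2)) for x in l[:2]])
    if r["side"] is not None and r["top"] is not None:print(tri(r["side"],r["top"]))
cv2.imwrite("pics/both.png",np.vstack([cv2.resize(a,(480,300)),cv2.resize(b,(480,300))])[:,:,::-1])
E
```

```text
{'t': 0.0, 'q': [1.177, 0.537, -0.004, 1.539, 0.003, 1.067, -0.071], 'joint_velocities': [-0.0, 0.002, -0.001, 0.0, 0.001, -0.001, 0.001], 'tau': [0.001, -57.098, 0.991, -25.16, -0.056, 0.018, 0.0], 'eef_pos': [0.209, -0.615, 0.238], 'tool_rot': [[0.947, 0.322, -0.001], [0.322, -0.947, 0.002], [-0.0, -0.002, -1.0]], 'wrist_force': [0.32, -0.327, -0.824], 'torque': [0.017, 0.007, 0.003], 'grip_force': 0.0, 'opening': 0.088}
side 426.41357918121963 325.91820020865606 205.04430704039922 [[0.985, 0.098, -0.141, 0.454], [-0.171, 0.635, -0.753, -0.672], [0.016, 0.766, 0.643, 0.788], [0.0, 0.0, 0.0, 1.0]] ['fx', 'fy', 'cx', 'cy', 'cam_to_world']
top 495.36016825893864 313.21859274150387 193.971507558309 [[0.016, 0.991, -0.134, 0.438], [-1.0, 0.015, -0.008, 0.055], [-0.005, 0.134, 0.991, 1.4], [0.0, 0.0, 0.0, 1.0]] ['fx', 'fy', 'cx', 'cy', 'cam_to_world']
knob_top side [([335.3, 187.8], 0.75)]
knob_top top [([350.6, 196.2], 0.72)]
(array([ 0.59023917, -0.02198895,  0.2753305 ]), np.float64(0.006576506418177846))
pin_top side []
pin_top top [([368.3, 212.0], 0.68), ([347.6, 177.2], 0.48)]
valve_stem side [([341.7, 242.8], 0.82)]
valve_stem top [([395.2, 199.9], 0.94)]
(array([ 0.58580784, -0.13051546,  0.23158688]), np.float64(0.0006076138089890996))
lever_end side [([317.9, 217.5], 0.74), ([312.2, 243.2], 0.66)]
lever_end top [([396.8, 226.7], 0.61)]
(array([ 0.52989058, -0.12485914,  0.29474535]), np.float64(0.02499900336975702))
rig side [([334.7, 303.4], 0.56)]
rig top [([366.8, 209.5], 0.76), ([346.7, 177.2], 0.64)]
(array([ 0.58742037, -0.08733169, -0.00579174]), np.float64(0.0016789383426715362))
```

View pics/s0.png

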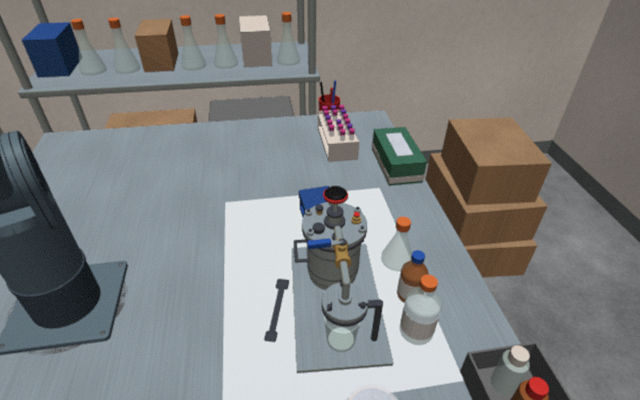

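View pics/t0.png

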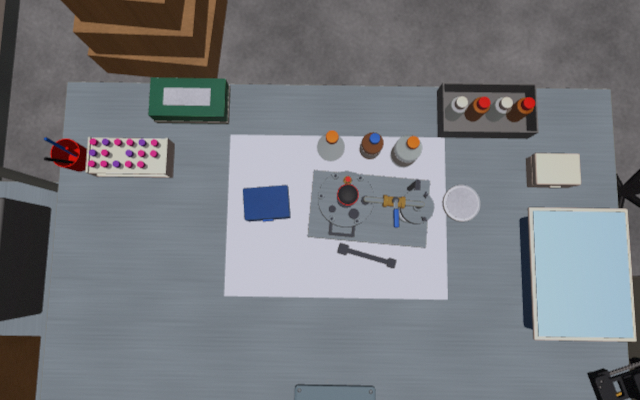

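The pictures show the knob at about (335,193) in side and (348,195) in top. The blue lever runs from the stem toward −x, with its top-view end near (396,226). The pin is at about (356,213) in side and (348,181) in top. I'll take a closer look at crops.

```bash
python3 - <<'E'
import cv2,numpy as np
a=cv2.imread("pics/s0.png")[170:370,270:410];b=cv2.imread("pics/t0.png")[160:260,300:440]
a=cv2.resize(a,(420,600),interpolation=3);b=cv2.resize(b,(380,271),interpolation=3)
o=np.zeros((600,800,3),np.uint8);o[:,:420]=a;o[:271,420:]=b;cv2.imwrite("pics/crop0.png",o)
E
python3 - <<'E'
from h import *
# red rim centroid in both
for n in("knob_rim","pin","lever_end","knob_top"):
    for c in("side","top"):
        if n=="knob_rim" or n=="knob_top" or n=="pin" or n=="lever_end":
            l=eyes.regions_of(c,n);print(n,c,[(np.round(x["uv"],1).tolist(),round(x["conf"],2),int(x["mask"].sum()),[int(v) for v in (np.argwhere(x["mask"]).min(0).tolist()+np.argwhere(x["mask"]).max(0).tolist())]) for x in l[:2]])
k=(348,195);print(atz("top",k,.265),atz("side",(335.3,192),.265),atz("top",(395.2,199.9),.238),atz("side",(341.7,242.8),.238))
for uv in((310,170),(431,179),(427,248),(308,240)):print(atz("top",uv,.01))
E
```

```text
knob_rim side [([332.9, 201.8], 0.48, 73, [197, 323, 204, 346])]
knob_rim top [([338.5, 198.1], 0.47, 3, [200, 340, 201, 341])]
pin side []
pin top []
lever_end side [([321.9, 244.7], 0.7, 303, [239, 307, 249, 345])]
lever_end top [([394.8, 213.4], 0.44, 153, [197, 393, 226, 399])]
knob_top side [([337.8, 196.8], 0.87, 414, [186, 323, 212, 347])]
knob_top top []
[ 0.59100807 -0.01630456  0.265     ] [ 0.59386428 -0.02203718  0.265     ] [ 0.58469538 -0.12945813  0.238     ] [ 0.58458998 -0.1367401   0.238     ]
[0.69551219 0.07629577 0.01      ]
[ 0.67478592 -0.26764776  0.01      ]
[ 0.47972791 -0.25345864  0.01      ]
[0.49663995 0.07849114 0.01      ]
```

View pics/crop0.png

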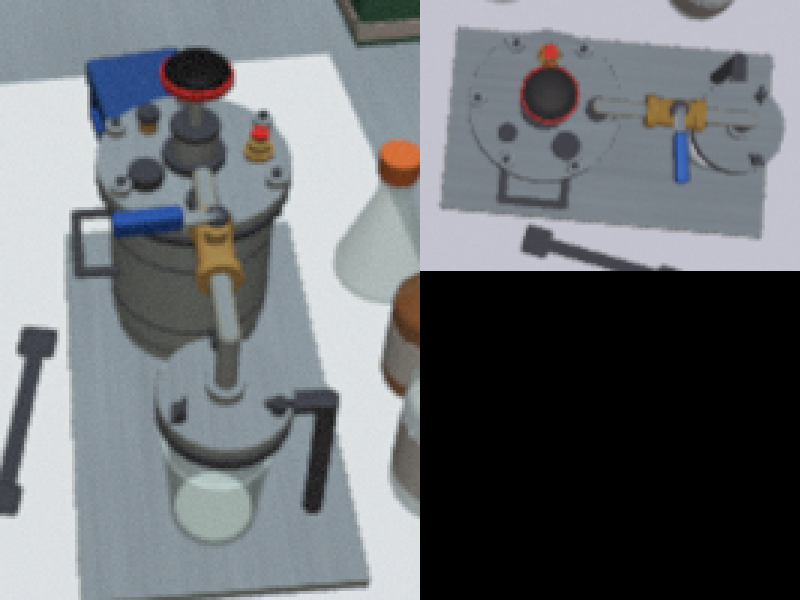

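Top view: the rig is yawed about −3.5°, the knob is near (0.591, −0.017) and the stem near (0.5845, −0.131). Their spacing is 114 mm against 115 mm expected. The lever is shut and the red pin cap is low, at (348,179) in top. Next I'll shut the fingers, rise, straighten and travel over the knob.

Request:
step_arm:
  motion:
    - [0,0,-0.08,0,0,0.06]
    - [0,0,-0.18,0,0,0.12]
    - [0,0,-0.28,0,0,0.18]
    - [0,0,-0.36,0,0,0.209]
    - [0,0,-0.4,0,0,0.209]
  hand: -1

```text
t: 1.42
eef_pos: [0.2097, -0.6165, 0.3625]
tool_rot: [[1.0, -0.002, 0.002], [-0.002, -1.0, -0.005], [0.002, 0.005, -1.0]]
wrist_force: [-0.5, -0.8, 0.4]
opening: 0.0569
grip_force: 0.0
```

Request:
step_arm:
  motion:
    - [0.06,-0.09,0,0,0,0]
    - [0.12,-0.19,0,0,0,0]
    - [0.18,-0.29,0,0,0,0]
    - [0.25,-0.39,0,0,0,0]
    - [0.318,-0.498,0,0,0,0]

```text
t: 1.83
eef_pos: [0.3051, -0.4645, 0.3579]
tool_rot: [[1.0, 0.001, -0.001], [0.001, -1.0, 0.0], [-0.001, -0.0, -1.0]]
wrist_force: [0.8, 0.1, 0.3]
opening: 0.0233
grip_force: 0.0
```

Request:
step_arm:
  motion:
    - [0.06,-0.1,0,0,0,0]
    - [0.12,-0.2,0,0,0,0]
    - [0.18,-0.3,0,0,0,0]
    - [0.25,-0.4,0,0,0,0]
    - [0.318,-0.498,0,0,0,0]

```text
t: 2.25
eef_pos: [0.4006, -0.3148, 0.3582]
tool_rot: [[1.0, 0.001, -0.001], [0.001, -1.0, 0.0], [-0.001, -0.0, -1.0]]
wrist_force: [1.1, -0.0, 0.6]
opening: 0.0004
grip_force: 0.0
```

Request:
step_arm:
  motion:
    - [0.06,-0.1,0,0,0,0]
    - [0.12,-0.2,0,0,0,0]
    - [0.18,-0.3,0,0,0,0]
    - [0.25,-0.4,0,0,0,0]
    - [0.318,-0.498,0,0,0,0]

```text
t: 2.67
eef_pos: [0.496, -0.1656, 0.3582]
tool_rot: [[1.0, 0.001, -0.001], [0.001, -1.0, 0.0], [-0.001, -0.0, -1.0]]
wrist_force: [0.3, -1.6, -1.5]
opening: 0.0003
grip_force: 0.0
```

Request:
step_arm:
  motion:
    - [0.07,-0.11,0,0,0,0]
    - [0.15,-0.23,0,0,0,0]
    - [0.22,-0.35,0,0,0,0]
    - [0.28,-0.45,0,0,0,0]
    - [0.318,-0.498,0,0,0,0]

```text
t: 3.08
eef_pos: [0.5921, -0.012, 0.3578]
tool_rot: [[1.0, 0.008, -0.001], [0.008, -1.0, 0.003], [-0.001, -0.003, -1.0]]
wrist_force: [-0.2, -0.3, -0.2]
opening: 0.0006
grip_force: 0.0
```

Request:
step_arm:
  motion:
    - [0,0,0.06,0,0,0]
    - [0,0,0.14,0,0,0]
    - [0,0,0.22,0,0,0]
    - [0,0,0.26,0,0,0]
    - [0,0,0.28,0,0,0]

```text
t: 3.5
eef_pos: [0.5897, -0.018, 0.2722]
tool_rot: [[1.0, 0.001, -0.004], [0.001, -1.0, 0.0], [-0.004, -0.0, -1.0]]
wrist_force: [0.4, 1.0, -0.2]
opening: 0.0
grip_force: 0.0
```

Run:
```python
from h import *
a=save("side","s1");b=save("top","t1");s=telemetry.sense();print(s["eef_pos"],s["wrist_force"])
for c in("side","top"):print(c,proj(c,np.array(s["eef_pos"])),proj(c,np.array([.591,-.017,.265])))
o=np.zeros((600,800,3),np.uint8)
o[:,:420]=cv2.resize(a[150:300,290:395],(420,600),interpolation=3)[:,:,::-1];o[:380,420:]=cv2.resize(b[150:250,300:400],(380,380),interpolation=3)[:,:,::-1]
cv2.imwrite("pics/crop1.png",o)
```

```text
[ 0.59069118 -0.01806986  0.27392517] [-0.47639678  0.57435202  0.75672398]
side [333.48043134 187.36981801] [333.41122064 190.58513696]
top [349.0194769  194.63350862] [348.30114446 195.00808653]
```

View pics/crop1.png

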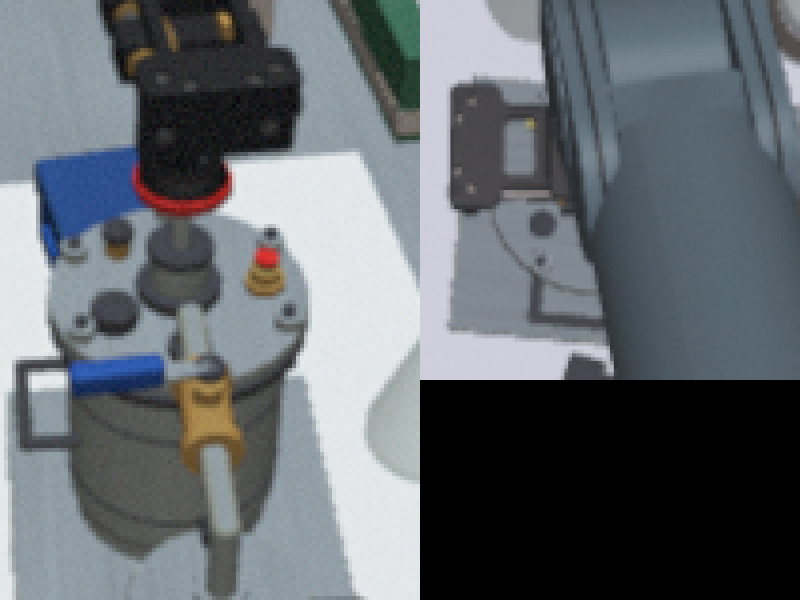

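The side crop shows the fingertips just above the dome, centred within the red rim at crop (183,185). The pin's red cap at (267,257) sits close to its gland, so it is nearly down. I'll do the first slow stroke now.

Request:
step_arm:
  motion:
    - [0,0,0.015,0,0,0]
    - [0,0,0.03,0,0,0]
    - [0,0,0.045,0,0,0]
    - [0,0,0.06,0,0,0]
    - [0,0,0.075,0,0,0]

```text
t: 4.02
eef_pos: [0.5921, -0.018, 0.2535]
tool_rot: [[1.0, -0.001, 0.003], [-0.001, -1.0, -0.0], [0.003, 0.0, -1.0]]
wrist_force: [-2.3, -0.5, 9.1]
opening: 0.0003
grip_force: 4.4
```

Request:
step_arm:
  motion:
    - [0,0,0.012,0,0,0]
    - [0,0,0.024,0,0,0]
    - [0,0,0.035,0,0,0]
    - [0,0,0.043,0,0,0]
    - [0,0,0.043,0,0,0]

```text
t: 4.43
eef_pos: [0.5921, -0.018, 0.241]
tool_rot: [[1.0, -0.001, 0.003], [-0.001, -1.0, -0.0], [0.003, 0.0, -1.0]]
wrist_force: [-3.4, 0.0, 12.8]
opening: 0.0008
grip_force: 6.0
```

Request:
step_arm:
  motion:
    - [0,0,0.004,0,0,0]
    - [0,0,0.008,0,0,0]
    - [0,0,0.012,0,0,0]
    - [0,0,0.012,0,0,0]

```text
t: 4.77
eef_pos: [0.5922, -0.018, 0.2394]
tool_rot: [[1.0, -0.001, 0.003], [-0.001, -1.0, -0.001], [0.003, 0.001, -1.0]]
wrist_force: [-7.2, -1.0, 21.5]
opening: 0.0007
grip_force: 11.2
```

Stop found at z≈0.239 with 21 N. I'll continue with repeat strokes of the same size.

Request:
step_arm:
  motion:
    - [0,0,-0.03,0,0,0]
    - [0,0,-0.06,0,0,0]
    - [0,0,-0.09,0,0,0]
    - [0,0,-0.12,0,0,0]
    - [0,0,-0.13,0,0,0]

```text
t: 5.18
eef_pos: [0.5919, -0.0179, 0.2763]
tool_rot: [[1.0, -0.0, 0.002], [-0.0, -1.0, -0.0], [0.002, 0.0, -1.0]]
wrist_force: [0.4, -0.5, -0.1]
opening: 0.0006
grip_force: 0.0
```

Request:
step_arm:
  motion:
    - [0,0,0.014,0,0,0]
    - [0,0,0.028,0,0,0]
    - [0,0,0.042,0,0,0]
    - [0,0,0.056,0,0,0]
    - [0,0,0.07,0,0,0]

```text
t: 5.6
eef_pos: [0.591, -0.018, 0.2533]
tool_rot: [[1.0, -0.0, -0.0], [-0.0, -1.0, -0.0], [-0.0, 0.0, -1.0]]
wrist_force: [-2.5, -0.3, 8.8]
opening: 0.0006
grip_force: 4.4
```

Request:
step_arm:
  motion:
    - [0,0,0.015,0,0,0]
    - [0,0,0.03,0,0,0]
    - [0,0,0.045,0,0,0]
    - [0,0,0.06,0,0,0]
    - [0,0,0.06,0,0,0]

```text
t: 6.02
eef_pos: [0.5912, -0.018, 0.2392]
tool_rot: [[1.0, -0.001, 0.001], [-0.001, -1.0, -0.001], [0.001, 0.001, -1.0]]
wrist_force: [-13.2, -1.4, 34.2]
opening: 0.0004
grip_force: 17.0
```

Request:
step_arm:
  motion:
    - [0,0,-0.03,0,0,0]
    - [0,0,-0.06,0,0,0]
    - [0,0,-0.09,0,0,0]
    - [0,0,-0.12,0,0,0]
    - [0,0,-0.13,0,0,0]

```text
t: 6.43
eef_pos: [0.5913, -0.0179, 0.275]
tool_rot: [[1.0, -0.0, 0.0], [-0.0, -1.0, 0.0], [0.0, -0.0, -1.0]]
wrist_force: [0.8, 1.2, 0.4]
opening: 0.0008
grip_force: 0.0
```

Run:
```python
from h import *
a=save("side","s2");s=telemetry.sense();print(s["t"],s["eef_pos"],s["wrist_force"])
cv2.imwrite("pics/crop2.png",np.hstack([cv2.resize(x[190:250,320:380],(390,390),interpolation=3) for x in (cv2.imread("pics/s0.png"),a[:,:,::-1])]))
```

```text
6.4833 [ 0.59129617 -0.01792583  0.27496492] [ 0.59478426  0.0742713  -0.21827237]
```

View pics/crop2.png

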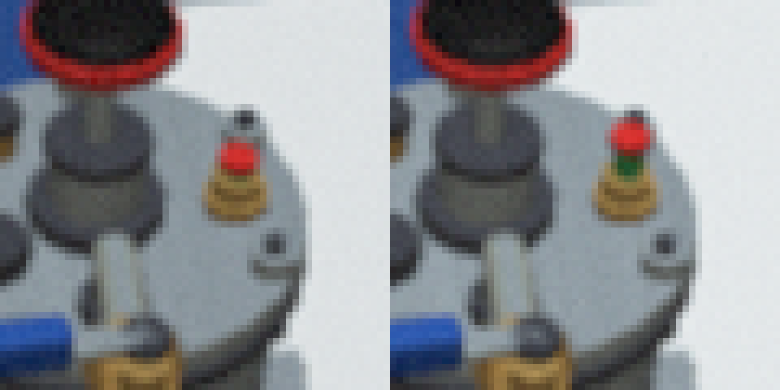

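In the right crop the red cap has moved from (240,157) to (630−390=240,137). That is about 8.5 mm for two strokes, with green showing and the rig unmoved. I'll do four more, slightly shallower to ease the stop force.

Request:
step_arm:
  motion:
    - [0,0,0.014,0,0,0]
    - [0,0,0.028,0,0,0]
    - [0,0,0.042,0,0,0]
    - [0,0,0.056,0,0,0]
    - [0,0,0.07,0,0,0]

```text
t: 6.9
eef_pos: [0.5908, -0.018, 0.2533]
tool_rot: [[1.0, -0.001, -0.001], [-0.001, -1.0, -0.0], [-0.001, 0.0, -1.0]]
wrist_force: [-1.9, -0.4, 8.3]
opening: 0.0004
grip_force: 4.4
```

Request:
step_arm:
  motion:
    - [0,0,0.014,0,0,0]
    - [0,0,0.028,0,0,0]
    - [0,0,0.042,0,0,0]
    - [0,0,0.056,0,0,0]
    - [0,0,0.056,0,0,0]

```text
t: 7.32
eef_pos: [0.5909, -0.018, 0.2393]
tool_rot: [[1.0, -0.001, -0.0], [-0.001, -1.0, -0.001], [-0.0, 0.001, -1.0]]
wrist_force: [-9.8, -0.4, 27.1]
opening: -0.0001
grip_force: 13.2
```

Request:
step_arm:
  motion:
    - [0,0,-0.03,0,0,0]
    - [0,0,-0.06,0,0,0]
    - [0,0,-0.09,0,0,0]
    - [0,0,-0.12,0,0,0]
    - [0,0,-0.126,0,0,0]

```text
t: 7.73
eef_pos: [0.5915, -0.0179, 0.2753]
tool_rot: [[1.0, -0.0, 0.001], [-0.0, -1.0, 0.0], [0.001, -0.0, -1.0]]
wrist_force: [0.2, -0.1, 0.2]
opening: 0.0004
grip_force: 0.0
```

Request:
step_arm:
  motion:
    - [0,0,0.014,0,0,0]
    - [0,0,0.028,0,0,0]
    - [0,0,0.042,0,0,0]
    - [0,0,0.056,0,0,0]
    - [0,0,0.07,0,0,0]

```text
t: 8.15
eef_pos: [0.5909, -0.018, 0.2532]
tool_rot: [[1.0, -0.0, -0.001], [-0.0, -1.0, -0.0], [-0.001, 0.0, -1.0]]
wrist_force: [-1.7, 0.1, 8.8]
opening: 0.0004
grip_force: 4.4
```

Request:
step_arm:
  motion:
    - [0,0,0.014,0,0,0]
    - [0,0,0.028,0,0,0]
    - [0,0,0.042,0,0,0]
    - [0,0,0.056,0,0,0]
    - [0,0,0.056,0,0,0]

```text
t: 8.57
eef_pos: [0.591, -0.018, 0.2393]
tool_rot: [[1.0, -0.001, 0.0], [-0.001, -1.0, -0.001], [0.0, 0.001, -1.0]]
wrist_force: [-10.5, -1.7, 25.8]
opening: 0.0005
grip_force: 13.3
```

Request:
step_arm:
  motion:
    - [0,0,-0.03,0,0,0]
    - [0,0,-0.06,0,0,0]
    - [0,0,-0.09,0,0,0]
    - [0,0,-0.12,0,0,0]
    - [0,0,-0.126,0,0,0]

```text
t: 8.98
eef_pos: [0.5914, -0.0179, 0.2752]
tool_rot: [[1.0, -0.0, 0.001], [-0.0, -1.0, 0.0], [0.001, -0.0, -1.0]]
wrist_force: [-0.2, 0.3, -0.0]
opening: 0.0005
grip_force: 0.0
```

Request:
step_arm:
  motion:
    - [0,0,0.014,0,0,0]
    - [0,0,0.028,0,0,0]
    - [0,0,0.042,0,0,0]
    - [0,0,0.056,0,0,0]
    - [0,0,0.07,0,0,0]

```text
t: 9.4
eef_pos: [0.5909, -0.018, 0.2532]
tool_rot: [[1.0, -0.0, -0.001], [-0.0, -1.0, -0.0], [-0.001, 0.0, -1.0]]
wrist_force: [-1.3, -0.5, 7.6]
opening: 0.0003
grip_force: 4.4
```

Request:
step_arm:
  motion:
    - [0,0,0.014,0,0,0]
    - [0,0,0.028,0,0,0]
    - [0,0,0.042,0,0,0]
    - [0,0,0.056,0,0,0]
    - [0,0,0.056,0,0,0]

```text
t: 9.82
eef_pos: [0.591, -0.018, 0.2393]
tool_rot: [[1.0, -0.001, -0.0], [-0.001, -1.0, -0.001], [-0.0, 0.001, -1.0]]
wrist_force: [-10.5, -1.7, 27.6]
opening: 0.0003
grip_force: 13.5
```

Request:
step_arm:
  motion:
    - [0,0,-0.03,0,0,0]
    - [0,0,-0.06,0,0,0]
    - [0,0,-0.09,0,0,0]
    - [0,0,-0.12,0,0,0]
    - [0,0,-0.126,0,0,0]

```text
t: 10.23
eef_pos: [0.5914, -0.0179, 0.2751]
tool_rot: [[1.0, -0.0, 0.001], [-0.0, -1.0, 0.0], [0.001, -0.0, -1.0]]
wrist_force: [0.1, -0.5, 0.1]
opening: 0.0005
grip_force: 0.0
```

Request:
step_arm:
  motion:
    - [0,0,0.014,0,0,0]
    - [0,0,0.028,0,0,0]
    - [0,0,0.042,0,0,0]
    - [0,0,0.056,0,0,0]
    - [0,0,0.07,0,0,0]

```text
t: 10.65
eef_pos: [0.5909, -0.018, 0.2532]
tool_rot: [[1.0, -0.001, -0.001], [-0.001, -1.0, -0.0], [-0.001, 0.0, -1.0]]
wrist_force: [-3.1, -0.2, 8.7]
opening: 0.0004
grip_force: 4.4
```

Request:
step_arm:
  motion:
    - [0,0,0.014,0,0,0]
    - [0,0,0.028,0,0,0]
    - [0,0,0.042,0,0,0]
    - [0,0,0.056,0,0,0]
    - [0,0,0.056,0,0,0]

```text
t: 11.07
eef_pos: [0.591, -0.018, 0.2393]
tool_rot: [[1.0, -0.001, -0.0], [-0.001, -1.0, -0.001], [-0.0, 0.001, -1.0]]
wrist_force: [-10.1, -0.7, 26.4]
opening: 0.0003
grip_force: 13.5
```

Request:
step_arm:
  motion:
    - [0,0,-0.03,0,0,0]
    - [0,0,-0.06,0,0,0]
    - [0,0,-0.09,0,0,0]
    - [0,0,-0.12,0,0,0]
    - [0,0,-0.126,0,0,0]

```text
t: 11.48
eef_pos: [0.5914, -0.0179, 0.2751]
tool_rot: [[1.0, -0.0, 0.001], [-0.0, -1.0, 0.0], [0.001, -0.0, -1.0]]
wrist_force: [0.1, 0.7, -0.3]
opening: 0.0007
grip_force: 0.0
```

Run:
```python
from h import *
a=save("side","s3");s=telemetry.sense();print(s["t"],s["eef_pos"],s["wrist_force"])
cv2.imwrite("pics/crop3.png",np.hstack([cv2.resize(x[190:250,320:380],(390,390),interpolation=3) for x in (cv2.imread("pics/s0.png"),a[:,:,::-1])]))
```

```text
11.5333 [ 0.59129965 -0.0179527   0.27477037] [0.098528   0.44919468 0.22919688]
```

View pics/crop3.png

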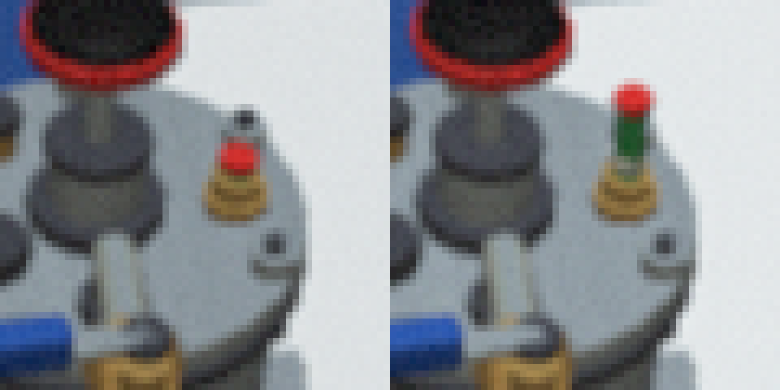

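The pin now stands at about 25 mm: the cap has risen 57 crop px (≈24 mm) and white shows at its foot (628,167). I'll add two more strokes for margin, then rise clear.

Request:
step_arm:
  motion:
    - [0,0,0.014,0,0,0]
    - [0,0,0.028,0,0,0]
    - [0,0,0.042,0,0,0]
    - [0,0,0.056,0,0,0]
    - [0,0,0.07,0,0,0]

```text
t: 11.95
eef_pos: [0.5908, -0.018, 0.2533]
tool_rot: [[1.0, -0.0, -0.001], [-0.0, -1.0, -0.0], [-0.001, 0.0, -1.0]]
wrist_force: [-2.5, 0.0, 8.3]
opening: 0.0006
grip_force: 4.3
```

Request:
step_arm:
  motion:
    - [0,0,0.014,0,0,0]
    - [0,0,0.028,0,0,0]
    - [0,0,0.042,0,0,0]
    - [0,0,0.056,0,0,0]
    - [0,0,0.056,0,0,0]

```text
t: 12.37
eef_pos: [0.5909, -0.018, 0.2393]
tool_rot: [[1.0, -0.001, -0.0], [-0.001, -1.0, -0.001], [-0.0, 0.001, -1.0]]
wrist_force: [-11.0, -0.8, 26.1]
opening: 0.0006
grip_force: 13.1
```

Request:
step_arm:
  motion:
    - [0,0,-0.03,0,0,0]
    - [0,0,-0.06,0,0,0]
    - [0,0,-0.09,0,0,0]
    - [0,0,-0.12,0,0,0]
    - [0,0,-0.126,0,0,0]

```text
t: 12.78
eef_pos: [0.5916, -0.0179, 0.2753]
tool_rot: [[1.0, -0.0, 0.001], [-0.0, -1.0, 0.0], [0.001, -0.0, -1.0]]
wrist_force: [0.3, -0.1, 0.9]
opening: 0.0001
grip_force: 0.0
```

Request:
step_arm:
  motion:
    - [0,0,0.014,0,0,0]
    - [0,0,0.028,0,0,0]
    - [0,0,0.042,0,0,0]
    - [0,0,0.056,0,0,0]
    - [0,0,0.07,0,0,0]

```text
t: 13.2
eef_pos: [0.5909, -0.018, 0.2532]
tool_rot: [[1.0, -0.0, -0.001], [-0.0, -1.0, -0.0], [-0.001, 0.0, -1.0]]
wrist_force: [-1.8, 0.4, 8.4]
opening: 0.0002
grip_force: 4.3
```

Request:
step_arm:
  motion:
    - [0,0,0.014,0,0,0]
    - [0,0,0.028,0,0,0]
    - [0,0,0.042,0,0,0]
    - [0,0,0.056,0,0,0]
    - [0,0,0.056,0,0,0]

```text
t: 13.62
eef_pos: [0.5911, -0.018, 0.2393]
tool_rot: [[1.0, -0.001, 0.0], [-0.001, -1.0, -0.001], [0.0, 0.001, -1.0]]
wrist_force: [-10.3, -0.8, 27.4]
opening: 0.0004
grip_force: 13.3
```

Request:
step_arm:
  motion:
    - [0,0,-0.04,0,0,0]
    - [0,0,-0.1,0,0,0]
    - [0,0,-0.18,0,0,0]
    - [0,0,-0.25,0,0,0]
    - [0,0,-0.28,0,0,0]

```text
t: 14.03
eef_pos: [0.5919, -0.0179, 0.3225]
tool_rot: [[1.0, -0.001, 0.002], [-0.001, -1.0, 0.0], [0.002, -0.0, -1.0]]
wrist_force: [-0.1, -0.2, 1.0]
opening: 0.0007
grip_force: 0.0
```

Run:
```python
from h import *
a=save("side","s4");s=telemetry.sense();p=np.array(s["eef_pos"]);print(s["t"],p)
x=cv2.imread("pics/s3.png").astype(int)
d=np.abs(a[:,:,::-1].astype(int)-x).sum(2)
def cap(im):
    h=(im[...,0]>170)&(im[...,1]<80);h[:195]=0;h[225:]=0;h[:,:350]=0;h[:,370:]=0
    return np.argwhere(h).mean(0)
for n in("s0","s2","s3","s4"):print(n,cap(cv2.imread(f"pics/{n}.png")[:,:,::-1]))
for z in(.199,.223,.227):print(z,proj("side",np.array([.637,-.020,z-.002])))
print("lever end",atz("top",(396.5,226),.238),atz("side",(307,243.5),.238),"pix len")
S=np.array([.5845,-.1315]);y=np.radians(-3.45);prev=p[:2]
for t in(0,15,30,45,60,75,90):
    w=np.pi+y+np.radians(t);u=np.array([np.cos(w),np.sin(w)]);n=np.array([-u[1],u[0]])
    c=S+.040*u-n*(.006+.009*abs(n[0])+.0175*abs(n[1]));print(t,np.round(c,4),"tool",np.round((c-prev)*[1,-1]/.3,3));prev=c
```

```text
14.0833 [ 0.59228615 -0.0178422   0.32313946]
s0 [213.5    356.1875]
s2 [210.44444444 356.72222222]
s3 [204.91666667 356.83333333]
s4 [204.91666667 356.83333333]
0.199 [354.29216272 214.88918672]
0.223 [354.97350936 206.16575333]
0.227 [355.08939314 204.68206744]
lever end [ 0.52309437 -0.13213154  0.238     ] [ 0.52209861 -0.12869728  0.238     ] pix len
0 [ 0.546  -0.1051] tool [-0.154  0.291]
15 [ 0.5403 -0.1151] tool [-0.019  0.033]
30 [ 0.5372 -0.1264] tool [-0.01   0.038]
45 [ 0.5379 -0.1393] tool [0.002 0.043]
60 [ 0.5431 -0.1521] tool [0.017 0.043]
75 [ 0.5528 -0.1631] tool [0.032 0.037]
90 [ 0.5661 -0.1705] tool [0.044 0.025]
```

The pin's cap pixel is the same in s3 and s4 (row 204.9, top ≈226 mm), so it is at its limit and fully out. Next I'll move in behind the lever, on its +y side, and descend to z≈0.226.

Request:
step_arm:
  motion:
    - [-0.03,0.05,0,0,0,0]
    - [-0.07,0.11,0,0,0,0]
    - [-0.11,0.18,0,0,0,0]
    - [-0.14,0.23,0,0,0,0]
    - [-0.15,0.253,0,0,0,0]

```text
t: 14.5
eef_pos: [0.544, -0.0966, 0.3189]
tool_rot: [[1.0, -0.004, -0.004], [-0.004, -1.0, -0.001], [-0.003, 0.001, -1.0]]
wrist_force: [0.6, -0.2, -1.0]
opening: 0.0004
grip_force: 0.0
```

Request:
step_arm:
  motion:
    - [0,0,0.05,0,0,0]
    - [0,0,0.12,0,0,0]
    - [0,0,0.2,0,0,0]
    - [0,0,0.28,0,0,0]
    - [0,0,0.325,0,0,0]

```text
t: 14.92
eef_pos: [0.5445, -0.0929, 0.2196]
tool_rot: [[1.0, 0.0, -0.005], [0.0, -1.0, 0.001], [-0.005, -0.001, -1.0]]
wrist_force: [-1.3, 0.0, 0.4]
opening: 0.0007
grip_force: 0.0
```

Run:
```python
from h import *
a=save("side","s5");s=telemetry.sense();print(s["t"],s["eef_pos"],s["wrist_force"])
cv2.imwrite("pics/crop5.png",cv2.resize(a[170:290,270:400],(650,600),interpolation=3)[:,:,::-1])
```

```text
14.9667 [ 0.54331607 -0.09276251  0.21778241] [-1.06469332  0.51191286 -2.48386096]
```

View pics/crop5.png

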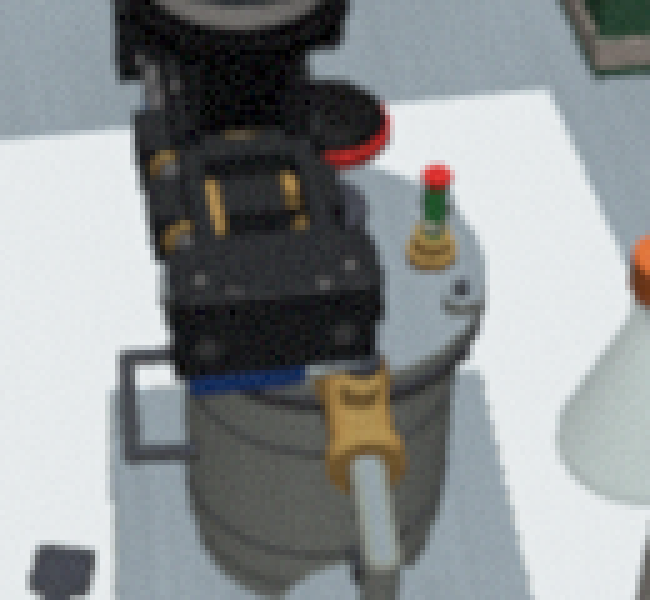

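The crop shows the fingers behind the lever: blue sleeve at (250,380), pin fully out with its white foot at (432,232). The TCP is about 8 mm lower than planned, so I'll lift it 8 mm while sweeping.

Request:
step_arm:
  motion:
    - [0.007,0.01,-0.027,0,0,0]
    - [0.013,0.035,-0.027,0,0,0]
    - [0.003,0.057,-0.027,0,0,0]
    - [-0.007,0.073,-0.027,0,0,0]
    - [-0.012,0.092,-0.027,0,0,0]

```text
t: 15.38
eef_pos: [0.5431, -0.121, 0.2326]
tool_rot: [[1.0, 0.0, 0.002], [0.0, -1.0, 0.001], [0.002, -0.001, -1.0]]
wrist_force: [1.0, 4.2, 0.4]
opening: 0.0004
grip_force: 1.8
```

Request:
step_arm:
  motion:
    - [-0.005,0.02,0,0,0,0]
    - [-0.004,0.04,0,0,0,0]
    - [-0.002,0.061,0,0,0,0]
    - [0.006,0.083,0,0,0,0]
    - [0.015,0.105,0,0,0,0]

```text
t: 15.8
eef_pos: [0.5465, -0.1539, 0.2312]
tool_rot: [[1.0, -0.001, -0.001], [-0.001, -1.0, -0.0], [-0.001, 0.0, -1.0]]
wrist_force: [-1.8, 2.9, -0.6]
opening: 0.0001
grip_force: 1.2
```

Request:
step_arm:
  motion:
    - [0.015,0.02,0,0,0,0]
    - [0.033,0.037,0,0,0,0]
    - [0.055,0.05,0,0,0,0]
    - [0.077,0.062,0,0,0,0]
    - [0.077,0.062,0,0,0,0]

```text
t: 16.22
eef_pos: [0.566, -0.1707, 0.2303]
tool_rot: [[1.0, -0.001, -0.012], [-0.001, -1.0, 0.003], [-0.012, -0.003, -1.0]]
wrist_force: [-16.8, 6.1, 10.2]
opening: 0.0002
grip_force: 8.9
```

Run:
```python
from h import *
a=save("side","s6");s=telemetry.sense();print(s["t"],s["eef_pos"],s["wrist_force"])
cv2.imwrite("pics/crop6.png",cv2.resize(a[190:310,280:410],(650,600),interpolation=3)[:,:,::-1])
```

```text
16.2667 [ 0.56601149 -0.17069295  0.23037247] [-16.18352309   5.95405662   8.88732858]
```

View pics/crop6.png

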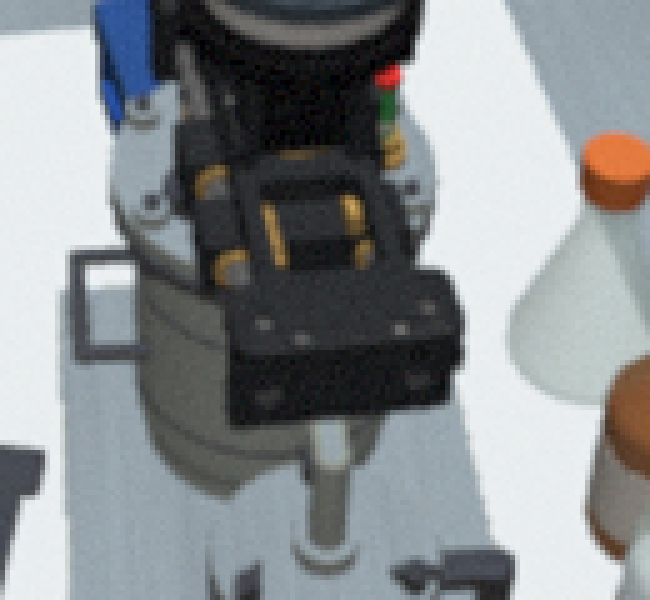

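The 17 N x-force at the TCP shows the lever against its stop. I'll back straight off to −x, rise and move aside to check.

Request:
step_arm:
  motion:
    - [-0.02,0,0,0,0,0]
    - [-0.05,0,0,0,0,0]
    - [-0.09,0,0,0,0,0]
    - [-0.12,0,0,0,0,0]
    - [-0.12,0,0,0,0,0]

```text
t: 16.68
eef_pos: [0.5328, -0.1726, 0.2317]
tool_rot: [[1.0, -0.002, -0.0], [-0.002, -1.0, -0.001], [-0.0, 0.001, -1.0]]
wrist_force: [-0.0, -0.2, 1.0]
opening: 0.0001
grip_force: 0.0
```

Request:
step_arm:
  motion:
    - [0,0,-0.08,0,0,0]
    - [0,0,-0.18,0,0,0]
    - [0,0,-0.28,0,0,0]
    - [0,0,-0.38,0,0,0]
    - [0,0,-0.42,0,0,0]

```text
t: 17.1
eef_pos: [0.5363, -0.1722, 0.3623]
tool_rot: [[1.0, -0.001, 0.007], [-0.001, -1.0, -0.002], [0.007, 0.002, -1.0]]
wrist_force: [0.2, 0.4, 0.6]
opening: 0.0006
grip_force: 0.0
```

Request:
step_arm:
  motion:
    - [-0.05,0.08,0,0,0,0]
    - [-0.1,0.18,0,0,0,0]
    - [-0.16,0.3,0,0,0,0]
    - [-0.22,0.42,0,0,0,0]
    - [-0.27,0.54,0,0,0,0]

```text
t: 17.52
eef_pos: [0.4522, -0.3356, 0.3582]
tool_rot: [[1.0, -0.0, 0.001], [-0.0, -1.0, -0.002], [0.001, 0.002, -1.0]]
wrist_force: [1.4, -0.8, 0.4]
opening: 0.0001
grip_force: 0.0
```

Request:
step_arm:
  motion:
    - [-0.05,0.1,0,0,0,0]
    - [-0.1,0.2,0,0,0,0]
    - [-0.16,0.32,0,0,0,0]
    - [-0.2,0.42,0,0,0,0]
    - [-0.22,0.46,0,0,0,0]

```text
t: 17.93
eef_pos: [0.3836, -0.4769, 0.3575]
tool_rot: [[1.0, -0.007, -0.001], [-0.007, -1.0, -0.003], [-0.001, 0.003, -1.0]]
wrist_force: [0.4, -0.3, -0.2]
opening: 0.0005
grip_force: 0.0
```

Run:
```python
from h import *
a=save("side","s7");b=save("top","t7");s=telemetry.sense();print(s["t"],s["eef_pos"],s["wrist_force"])
o=np.zeros((600,800,3),np.uint8)
o[:,:420]=cv2.resize(a[170:370,270:410],(420,600),interpolation=3)
for i,x in enumerate((cv2.imread("pics/t0.png")[:,:,::-1],b)):o[i*290:i*290+271,420:]=cv2.resize(x[160:260,300:440],(380,271),interpolation=3)
cv2.imwrite("pics/crop7.png",o[:,:,::-1])
```

```text
18.0333 [ 0.38513701 -0.4742971   0.35730646] [-0.2456278   0.34384605 -0.40834158]
```

View pics/crop7.png

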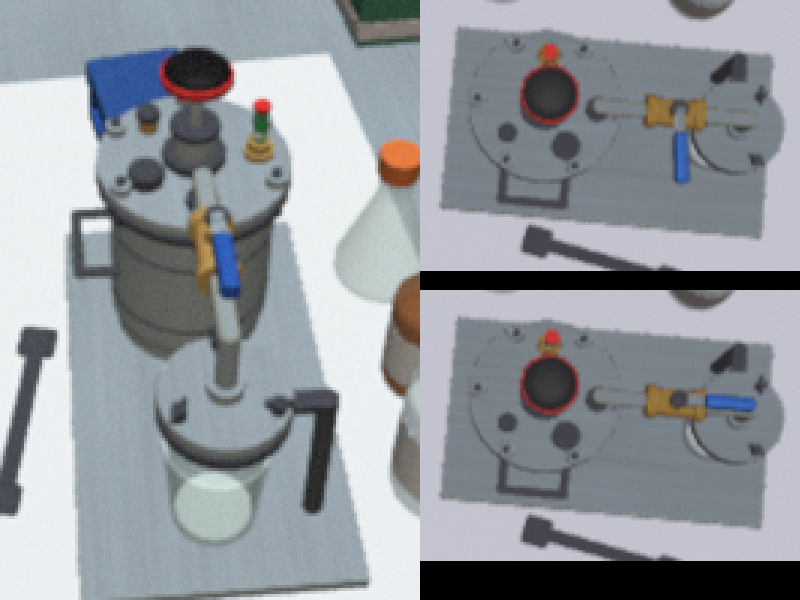

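The lever lies from (680,400) to (753,404), in line with the pipe. The pin is out, the knob is up, and the rig and bystanders are where they were.

```bash
python3 -c "
from cell import env;print(env.sign_off())"
```

```text
the job is handed in; nothing more can be done
None
```

The job is handed in: eight full strokes brought the pin fully out, then I turned the outlet lever to open, in line with the pipe; the final pictures show the rig and the things around it unmoved.

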